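# Snap the lid onto the sample tub

## Robot

A 6-joint arm with a two-finger parallel gripper is mounted at the origin on a cart in front of the work surface, level with it; the furniture and walls round the work are solid. World frame = base frame: x ahead of the robot, y to its left, z up, the work surface at z = 0. Lengths are in mm, angles in rad, forces in N, time in s.
With the tool pointing down it reaches from about 325 to 925 mm from the base axis. Payload 3.1 kg.
Tool frame: the origin (TCP) lies at the centre of the arm's flange, where the gripper is bolted on; the fingertips stand 173 mm ahead of it and the grasp point (between the pads) lies robot.hold_point_z ahead of it (robot.hold_point_z is the distance from the TCP to the grasp point, in mm); z points along the fingers, y is the direction in which the jaws open and shut (so a half turn about z gives the same grasp; the last joint's range is limited). The gripper opens to 85 mm and grips with 20 to 120 N. Pads are 22 mm wide; open, the fingers measure 114 mm over their backs; the gripper's body (76 mm by 85 mm) begins 54 mm behind the grasp point. The pads swing forward as they close: fully open they stand 13 mm farther back than shut.
Start: joints at [-0.112, 0.217, 1.613, -0, 1.311, -0.112], TCP at [625.013, 0.021, 404.7] pointing down, gripper open.
Joint ranges: [-2.75, 2.75], [-0.78, 2.1], [0.31, 2.55], [-1.13, 4.27], [0.13, 2.63], [-2.58, 2.58]. Speed limits (rad/s): [2.79, 2.79, 3.14, 3.14, 3.14, 3.14].

## Interface

Orientations are given as a 3x3 rotation matrix whose columns are the frame's x, y, z axes.
In Python, from cell import robot, optics gives the robot as it stands.
- The arm moves only by the tool servo_tool, never from a script. Its argument "plan" is a list that holds one entry, the list of rows, each a list of 7 numbers: the shift along the tool's x, y, z in mm, then the turn, a rotation vector about the tool's x, y, z in degrees, then the finger opening in mm, from 0 to 85.4. A call has exactly 10 rows; each row shifts and turns the commanded pose from where the row before left it, along the tool's axes as they then stand; what a row does not reach is not made up. A row lasts 1/8 s, in which the tool goes at most 62.5 mm and 10.7 degrees, less where a joint would pass 70% of its speed; a pose out of reach is approached as far as the arm can. A call with a gripper value outside its range is refused whole. The fingers move at their own pace and stop on an object; "grip_force" is the grip in N (left out, the last holds). Time passes only in rows, so rows that do not move let the fingers close, or fill a call up. It gives the time, the measured TCP pose, the force and the opening at its end, in the units of the state.
- robot.observe(): the state, without advancing time (a new reading comes with each control period).
- optics.grab_frame(name): name is "scene" or "side" or "wrist"; returns the picture (400x640x3 uint8, red, green, blue); there is no depth.
- optics.get_calibration(name): a dict with "intrinsics" (3x3 intrinsics, pixels), "k1" (the pictures are not rectified: a ray, as slopes to the right and down, at radius r is drawn at 1 + k1 r^2 times it, then the intrinsics apply), "R" (3x3) and "t" (3): a world point X has camera coordinates R X + t. Camera axes: x right, y down, z forward; pixel columns grow to the right and rows downward; lengths in mm; the calibration is good to about 2 mm. A picture is of the moment at which its call begins: read the wrist's pose just before it. get_calibration takes no time and is no camera call; for the wrist camera it gives the pose at the moment of the call.
- robot.sign_off(): hands the job in, once; it reports no verdict.
The state is a dict: "clock": time; "qpos": joint angles; "joint_velocities": joint speeds; "joint_efforts": joint torques, N m; "eef_pos": TCP position; "tcp_rot": TCP orientation; "ft_force": force on the tool from outside, world axes, zero at the start; "ft_torque": the same for the moment, N m; "opening": opening from 0.0 (shut) to 1.0 (fully open).
Only numpy, scipy, OpenCV 4.12 (cv2) and the standard library are available. Lean on these libraries where they do the work, as an engineer would, in place of code of your own. Each camera call takes 0.05 s, during which the arm holds its last target. There are 200 camera calls.

## Task

Three sample tubs stand in a row on the bench: one is open, one is properly closed, and on one the lid has only been laid on and still stands proud of its clips. Press that loose lid down until it has snapped home under the clips on all four edges and lies level, and leave the flask standing where it is.

Things in the scene. Friction and masses are not known exactly. Their poses are not given: they have to be found in the camera images.
- sample_tub: The tub to close: clear, pale cream pieces inside, rim 76 x 100 mm, 54 mm high (110 x 134 over its clips), fast on the bench. Origin: centre of its underside; z up, y along its longer side. Midway on each side a white clip: a fixed seat (top at z = 47 mm) between two cheeks, and a sprung hook with a sloping top, up to z = 62 mm. The tubs with orange-brown and black contents are alike.
- tub_lid: The loose lid on that tub: plain white, 85 x 109 x 10.5 mm, flat on top, with a 23 mm wide, 4 mm thick lug out 6 mm midway on each side. Origin: centre of its lower edge; z up, y along its longer side. It starts level, lugs on the hooks' slopes, origin about 58 mm above the bench; it goes down 11 mm to 47 mm.
- lid_top (a point): Centre of the lid's top, 10.5 mm above the lid's origin, axes as the lid's. Press on the top, in the middle or near the edges (42 mm off along x, 54 mm along y). Each hook gives way outward and snaps back over its lug after about 2 to 4 N on that edge, 7 to 12 N in all when pressed in the middle; a clicked edge stays down. With all four clicked this point is 57.5 mm above the bench.
- flask: Bystander: conical glass flask with pale contents, 64 mm wide, 104 mm high, standing loose behind the row of tubs. Origin: centre of its underside, z up.
Things that resemble listed ones, but are neither listed nor needed, are in the scene too. What is shaped like the sample_tub but red is not meant.

How it is judged:
By the outcome, as a careful person would: the job done as asked, in the order asked, and still so for the second after the job is handed in, with the robot touching nothing.
It also fails if it takes over 38 s, if anything falls off the work surface, if the arm or the gripper's body presses on something with over 40 N, if the wrist force passes 120 N, or if a joint passes its speed limit or range.

## Working session

There is one attempt and no reset: what is moved stays moved. The work goes in short steps, Python scripts to look and compute and a tool call to move; the robot and the scene stay as the last step left them, time stands still between calls to the robot, and variables do not carry over. Pictures are saved under pics/ and viewed, about 8 in all and at most 12, crops included, and the job is handed in when it is done.

Besides the shell and the picture viewer there is one more tool, called after ">>>" by a JSON object that holds its "op" and its "data", one argument or row to a line. servo_tool: Moves the arm, as the interface text tells. Its arguments: {"type":"object","properties":{"plan":{"type":"array"},"grip_force":{"type":"number"}},"required":["plan"]}

```bash
mkdir -p pics; python3 - <<'E'
from cell import robot, optics
import cv2, numpy as np
for n in("scene","side","wrist"):
    c=optics.get_calibration(n); f=optics.grab_frame(n); cv2.imwrite(f"pics/{n}0.png",f[:,:,::-1])
    print(n,np.round(c["intrinsics"],1).tolist(),c["k1"],np.round(c["R"],3).tolist(),np.round(c["t"],1))
s=robot.observe();print(s["clock"],s["eef_pos"],np.round(s["tcp_rot"],3).tolist(),s["ft_force"],s["opening"],robot.hold_point_z)
E
```

```text
scene [[389.8, 0.0, 319.1], [0.0, 389.8, 197.2], [0.0, 0.0, 1.0]] -0.0026953524801220014 [[0.841, -0.54, -0.019], [-0.318, -0.465, -0.826], [0.437, 0.701, -0.563]] [-379.9  319.8 1011.4]
side [[496.6, 0.0, 324.0], [0.0, 496.6, 205.2], [0.0, 0.0, 1.0]] -0.1076828624056254 [[-0.999, 0.047, 0.0], [0.024, 0.509, -0.861], [-0.04, -0.86, -0.509]] [ 565.3  -42.2 2035.6]
wrist [[315.1, 0.0, 317.1], [0.0, 315.1, 200.6], [0.0, 0.0, 1.0]] -0.05514632142937892 [[1.0, 0.0, -0.003], [0.001, -0.947, 0.322], [-0.003, -0.322, -0.947]] [-624.3  -42.   380.6]
0.15 [6.24681531e+02 7.26526328e-02 4.03617336e+02] [[-0.0, 1.0, -0.002], [1.0, 0.0, 0.0], [0.0, -0.002, -1.0]] [0.24940027 0.27604557 0.46809469] 1.0009145937663597 154.70000000000002
```

View pics/scene0.png

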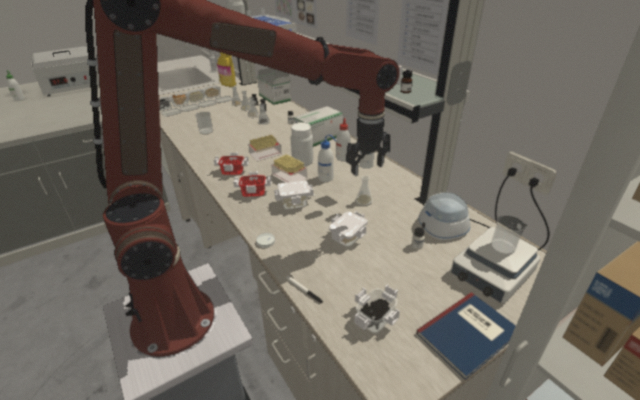

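View pics/wrist0.png

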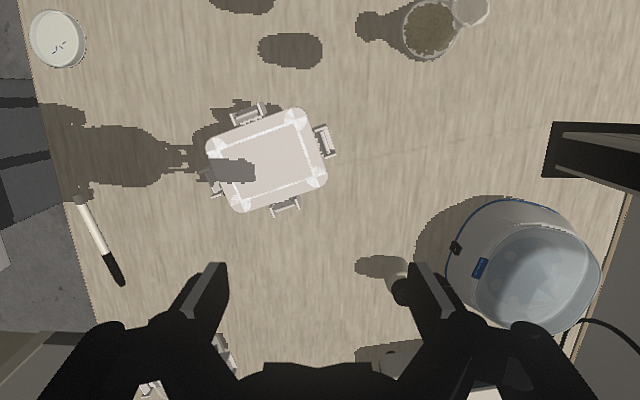

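View pics/side0.png

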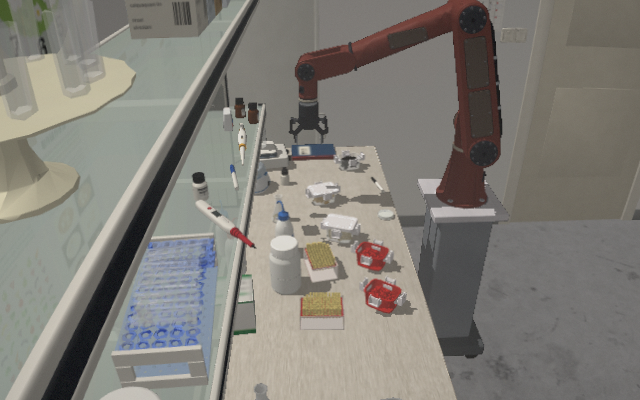

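The wrist view shows a lidded tub at about (267,160). The scene view shows lidded tubs at (293,193) and (348,228) and an open black one at (376,308). The flask is at (364,190) in the scene view and (430,28) in the wrist view. I'll enlarge the two lidded tubs.

```bash
python3 - <<'E'
import cv2, numpy as np
a=cv2.imread("pics/scene0.png");b=cv2.imread("pics/side0.png")
r=lambda i,x,y:cv2.resize(i[y:y+55,x:x+75],(400,293),interpolation=cv2.INTER_CUBIC)
cv2.imwrite("pics/c1.png",np.vstack([np.hstack([r(a,258,165),r(a,312,200)]),np.hstack([r(b,303,200),r(b,288,165)])]))
E
```

```text
(no output)
```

View pics/c1.png

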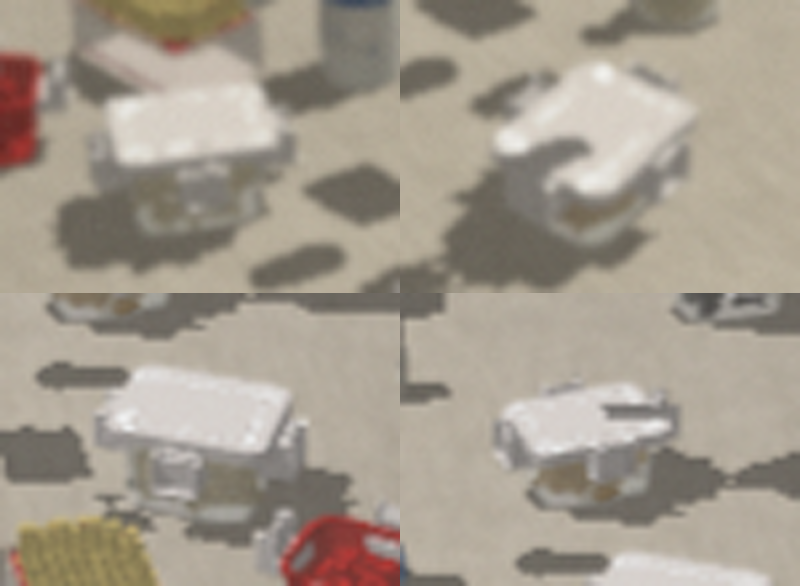

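The left tub (scene 294,188; side 340,222) has cream contents and its lid stands proud of the clips. The middle tub has orange-brown contents and its hooks reach above the lid, so it is closed. I'll triangulate the left one.

```bash
cat > h.py <<'E'
from cell import robot, optics
import cv2, numpy as np
def dist(c): return np.array([c["k1"],0,0,0,0.])
def plane(c,px,z):
    p=cv2.undistortPoints(np.array([px],float).reshape(-1,1,2),np.array(c["intrinsics"]),dist(c))[:,0]
    R=np.array(c["R"]);t=np.array(c["t"]);o=-R.T@t
    d=np.c_[p,np.ones(len(p))]@R
    return o+d*((z-o[2])/d[:,2])[:,None]
def proj(c,X):
    return cv2.projectPoints(np.array(X,float).reshape(-1,1,3),cv2.Rodrigues(np.array(c["R"]))[0],np.array(c["t"],float),np.array(c["intrinsics"]),dist(c))[0][:,0]
E
python3 - <<'E'
from h import *
for z in(57.5,68.5):
    print(z,plane(optics.get_calibration("scene"),[(294.6,188.4),(347,224)],z).round(),plane(optics.get_calibration("side"),[(339.6,221.6),(322,188)],z).round())
print(plane(optics.get_calibration("wrist"),[(205,135),(300,107),(328,185),(240,214),(267,160)],57.5).round())
print(plane(optics.get_calibration("scene"),[(364,203)],0).round())
E
```

```text
57.5 [[533. 289.  58.]
 [568.  14.  58.]] [[523. 269.  58.]
 [575.  19.  58.]]
68.5 [[525. 274.  68.]
 [559.   3.  68.]] [[525. 287.  68.]
 [576.  39.  68.]]
[[513.  45.  58.]
 [608.  71.  58.]
 [636.  -7.  58.]
 [542. -40.  58.]
 [574.  19.  58.]]
[[736. 138.   0.]]
```

>>> {"op": "servo_tool", "data": {
  "plan": [
    [[50,-20,0,0,0,0,0],[50,-20,0,0,0,0,0],[50,-20,0,0,0,0,0],[50,-20,0,0,0,0,0],[50,-20,0,0,0,0,0],[0,0,0,0,0,0,0],[0,0,0,0,0,0,0],[0,0,0,0,0,0,0],[0,0,0,0,0,0,0],[0,0,0,0,0,0,0]]
  ],
  "grip_force": 60
}}

```text
clock: 1.4
eef_pos: [525.4, 249.2, 404.7]
tcp_rot: [[0.001, 1.0, -0.0], [1.0, -0.001, -0.0], [-0.0, -0.0, -1.0]]
ft_force: [-0.4, 0.6, 0.2]
opening: 0.002
```

```bash
python3 - <<'E'
from h import *
c=optics.get_calibration("wrist");f=optics.grab_frame("wrist");cv2.imwrite("pics/w1.png",f[:,:,::-1])
import json;json.dump({k:np.array(v).tolist() for k,v in c.items()},open("w1.json","w"))
s=robot.observe();print(s["clock"],s["eef_pos"],s["ft_force"],s["opening"],np.round(s["tcp_rot"],3).tolist())
E
```

```text
1.45 [525.32382586 249.39972041 404.6818966 ] [-0.33915879 -0.813064    0.19223594] -0.0005113147651111668 [[0.001, 1.0, -0.0], [1.0, -0.001, -0.0], [-0.0, -0.0, -1.0]]
```

View pics/w1.png

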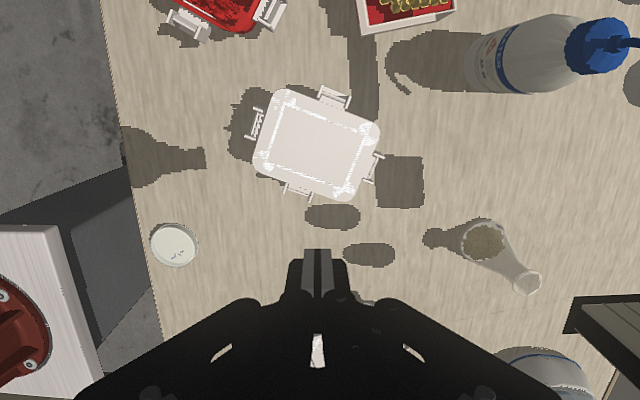

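The loose lid is centred at about (316,145), with corners near (276,88), (382,122), (352,203) and (251,168). The flask is at (485,240), well clear.

```bash
python3 - <<'E'
from h import *;import json
c=json.load(open("w1.json"))
for z in(57.5,68.5):
    P=plane(c,[(276,88),(382,122),(352,203),(251,168)],z)[:,:2];print(P.round(),P.mean(0).round(1),np.linalg.norm(np.roll(P,-1,0)-P,axis=1).round())
# contour of bright lid
g=cv2.imread("pics/w1.png").astype(int);m=((g.min(2)>195)).astype(np.uint8)
m[:80]=0;m[215:]=0;m[:,:240]=0;m[:,390:]=0
m=cv2.morphologyEx(m,cv2.MORPH_OPEN,np.ones((9,9)))
cs=max(cv2.findContours(m,0,2)[0],key=cv2.contourArea)
Q=plane(c,cs[:,0].astype(float),68.5)[:,:2].astype(np.float32)
print(cv2.minAreaRect(Q))
E
```

```text
[[487. 338.]
 [590. 306.]
 [563. 222.]
 [458. 260.]] [524.5 281.2] [107.  88. 112.  83.]
[[488. 337.]
 [588. 307.]
 [562. 226.]
 [461. 262.]] [524.6 283. ] [104.  85. 108.  80.]
((525.0985107421875, 279.95294189453125), (88.3182373046875, 112.2844467163086), 69.52891540527344)
```

>>> {"op": "servo_tool", "data": {
  "plan": [
    [[16,0,25,0,0,0,0],[16,0,35,0,0,0,0],[0,0,35,0,0,0,0],[0,0,35,0,0,0,0],[0,0,20,0,0,0,0],[0,0,4,0,0,0,0],[0,0,4,0,0,0,0],[0,0,0,0,0,0,0],[0,0,0,0,0,0,0],[0,0,0,0,0,0,0]]
  ]
}}

```text
clock: 2.7
eef_pos: [525.3, 282.1, 247.5]
tcp_rot: [[0.0, 1.0, 0.001], [1.0, -0.0, 0.001], [0.001, 0.001, -1.0]]
ft_force: [0.2, 0.4, 0.3]
opening: -0.001
```

>>> {"op": "servo_tool", "data": {
  "plan": [
    [[0,0,1,0,0,0,0],[0,0,1,0,0,0,0],[0,0,1,0,0,0,0],[0,0,1,0,0,0,0],[0,0,1,0,0,0,0],[0,0,1,0,0,0,0],[0,0,1,0,0,0,0],[0,0,1,0,0,0,0],[0,0,0,0,0,0,0],[0,0,0,0,0,0,0]]
  ]
}}

```text
clock: 3.95
eef_pos: [525.4, 282.2, 239.3]
tcp_rot: [[0.0, 1.0, 0.001], [1.0, -0.0, 0.001], [0.001, 0.001, -1.0]]
ft_force: [-0.2, -0.8, 4.7]
opening: -0.0
```

Contact: 4.7 N at TCP 239.3. I'll keep going down to about 230 and watch the force.

>>> {"op": "servo_tool", "data": {
  "plan": [
    [[0,0,1,0,0,0,0],[0,0,1,0,0,0,0],[0,0,1,0,0,0,0],[0,0,1,0,0,0,0],[0,0,1,0,0,0,0],[0,0,0,0,0,0,0],[0,0,0,0,0,0,0],[0,0,0,0,0,0,0],[0,0,0,0,0,0,0],[0,0,0,0,0,0,0]]
  ]
}}

```text
clock: 5.2
eef_pos: [525.0, 282.0, 233.6]
tcp_rot: [[-0.0, 1.0, -0.0], [1.0, 0.0, -0.0], [-0.0, -0.0, -1.0]]
ft_force: [-0.1, -0.3, 0.4]
opening: 0.0
```

>>> {"op": "servo_tool", "data": {
  "plan": [
    [[0,0,1,0,0,0,0],[0,0,1,0,0,0,0],[0,0,1,0,0,0,0],[0,0,0.5,0,0,0,0],[0,0,0,0,0,0,0],[0,0,0,0,0,0,0],[0,0,0,0,0,0,0],[0,0,0,0,0,0,0],[0,0,0,0,0,0,0],[0,0,0,0,0,0,0]]
  ]
}}

```text
clock: 6.45
eef_pos: [525.3, 282.2, 231.0]
tcp_rot: [[-0.0, 1.0, 0.001], [1.0, 0.0, 0.0], [0.0, 0.001, -1.0]]
ft_force: [-1.3, 0.1, 5.1]
opening: -0.003
```

>>> {"op": "servo_tool", "data": {
  "plan": [
    [[0,0,0.5,0,0,0,0],[0,0,0.5,0,0,0,0],[0,0,0.5,0,0,0,0],[0,0,0,0,0,0,0],[0,0,0,0,0,0,0],[0,0,0,0,0,0,0],[0,0,0,0,0,0,0],[0,0,0,0,0,0,0],[0,0,0,0,0,0,0],[0,0,0,0,0,0,0]]
  ]
}}

```text
clock: 7.7
eef_pos: [525.4, 282.2, 230.9]
tcp_rot: [[-0.0, 1.0, 0.0], [1.0, 0.0, -0.0], [-0.0, 0.0, -1.0]]
ft_force: [-4.0, -1.7, 12.2]
opening: 0.003
```

It's now on a hard stop at TCP 230.9 (expected 230.5), with 12 N. I'll lift clear and check all four edges.

>>> {"op": "servo_tool", "data": {
  "plan": [
    [[0,0,-5,0,0,0,0],[0,0,-15,0,0,0,0],[0,0,-30,0,0,0,0],[-30,0,-30,0,0,0,0],[-30,0,-30,0,0,0,0],[-30,0,0,0,0,0,0],[0,0,0,0,0,0,0],[0,0,0,0,0,0,0],[0,0,0,0,0,0,0],[0,0,0,0,0,0,0]]
  ]
}}

```text
clock: 8.95
eef_pos: [524.9, 192.7, 338.3]
tcp_rot: [[-0.001, 1.0, -0.001], [1.0, 0.001, -0.0], [-0.0, -0.001, -1.0]]
ft_force: [0.5, -0.2, 0.1]
opening: 0.0
```

```bash
python3 - <<'E'
from h import *
c=optics.get_calibration("wrist");f=optics.grab_frame("wrist")
s=robot.observe();print(s["clock"],s["eef_pos"],s["ft_force"])
u=proj(c,[[525,282,57.5]])[0];print(u)
sd=optics.grab_frame("side");sc=optics.grab_frame("scene")
x,y=int(u[0])-100,max(0,int(u[1])-90)
w=cv2.resize(f[y:y+180,x:x+200],(500,450),interpolation=3)
r=lambda i,x,y:cv2.resize(i[y:y+50,x:x+65],(292,225),interpolation=cv2.INTER_CUBIC)
cv2.imwrite("pics/w2.png",np.hstack([w,np.vstack([r(sc,262,168),r(sd,308,200)])])[:,:,::-1])
E
```

```text
9.0 [524.87996201 192.67511448 338.34210864] [ 0.078515    0.91308884 -0.63596964]
[316.81849116  84.86111551]
```

View pics/w2.png

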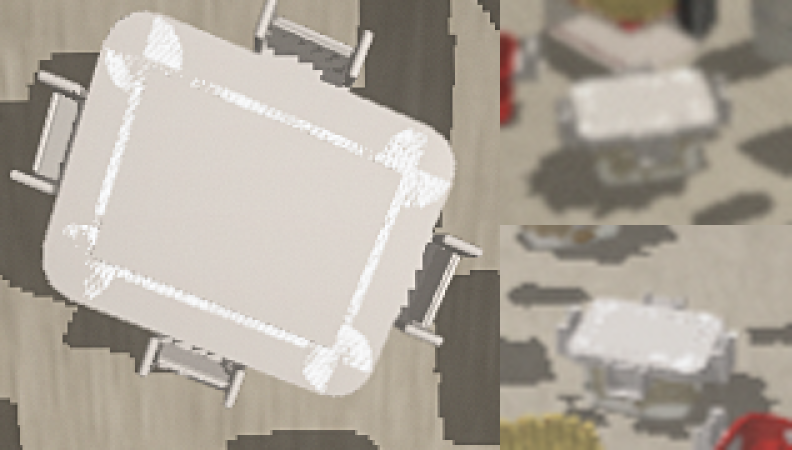

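All the hooks are visible outside the lid and it looks down. To confirm that it's seated and level, I'll press lightly near each edge and compare the stop heights.

>>> {"op": "servo_tool", "data": {
  "plan": [
    [[31,-5,45,0,0,0,0],[30,-5,45,0,0,0,0],[0,0,8,0,0,0,0],[0,0,4,0,0,0,0],[0,0,3,0,0,0,0],[0,0,3,0,0,0,0],[0,0,2,0,0,0,0],[0,0,0,0,0,0,0],[0,0,0,0,0,0,0],[0,0,0,0,0,0,0]]
  ]
}}

```text
clock: 10.35
eef_pos: [515.9, 252.8, 231.0]
tcp_rot: [[0.0, 1.0, 0.002], [1.0, -0.0, 0.0], [0.0, 0.002, -1.0]]
ft_force: [-3.1, -1.9, 7.1]
opening: -0.002
```

>>> {"op": "servo_tool", "data": {
  "plan": [
    [[0,0,-10,0,0,0,0],[14,25,0,0,0,0,0],[0,25,0,0,0,0,0],[0,0,3,0,0,0,0],[0,0,3,0,0,0,0],[0,0,2,0,0,0,0],[0,0,2,0,0,0,0],[0,0,0,0,0,0,0],[0,0,0,0,0,0,0],[0,0,0,0,0,0,0]]
  ]
}}

```text
clock: 11.6
eef_pos: [564.2, 267.0, 230.9]
tcp_rot: [[-0.001, 1.0, -0.002], [1.0, 0.001, -0.001], [-0.001, -0.002, -1.0]]
ft_force: [-5.5, -1.8, 11.2]
opening: -0.005
```

>>> {"op": "servo_tool", "data": {
  "plan": [
    [[0,0,-10,0,0,0,0],[21,-15,0,0,0,0,0],[21,-15,0,0,0,0,0],[0,0,3,0,0,0,0],[0,0,3,0,0,0,0],[0,0,2,0,0,0,0],[0,0,2,0,0,0,0],[0,0,0,0,0,0,0],[0,0,0,0,0,0,0],[0,0,0,0,0,0,0]]
  ]
}}

```text
clock: 12.85
eef_pos: [535.6, 308.5, 230.9]
tcp_rot: [[0.001, 1.0, -0.001], [1.0, -0.001, -0.0], [-0.0, -0.001, -1.0]]
ft_force: [-4.9, -1.7, 11.5]
opening: 0.002
```

>>> {"op": "servo_tool", "data": {
  "plan": [
    [[0,0,-10,0,0,0,0],[-14,-25,0,0,0,0,0],[0,-25,0,0,0,0,0],[0,0,3,0,0,0,0],[0,0,3,0,0,0,0],[0,0,2,0,0,0,0],[0,0,2,0,0,0,0],[0,0,0,0,0,0,0],[0,0,0,0,0,0,0],[0,0,0,0,0,0,0]]
  ]
}}

```text
clock: 14.1
eef_pos: [486.2, 295.2, 230.9]
tcp_rot: [[0.0, 1.0, 0.0], [1.0, -0.0, -0.0], [-0.0, 0.0, -1.0]]
ft_force: [-3.4, -2.9, 12.1]
opening: -0.002
```

>>> {"op": "servo_tool", "data": {
  "plan": [
    [[0,0,-5,0,0,0,0],[0,0,-15,0,0,0,0],[0,0,-30,0,0,0,0],[-30,5,-30,0,0,0,0],[-40,10,-30,0,0,0,0],[-35,15,0,0,0,0,0],[0,10,0,0,0,0,0],[0,0,0,0,0,0,0],[0,0,0,0,0,0,0],[0,0,0,0,0,0,0]]
  ]
}}

```text
clock: 15.35
eef_pos: [524.5, 190.9, 338.2]
tcp_rot: [[-0.001, 1.0, -0.001], [1.0, 0.001, -0.0], [-0.0, -0.001, -1.0]]
ft_force: [0.1, -0.4, 0.7]
opening: -0.002
```

```bash
python3 - <<'E'
from h import *
c=optics.get_calibration("wrist");f=optics.grab_frame("wrist");s=robot.observe();print(s["clock"],s["eef_pos"],s["ft_force"])
cv2.imwrite("pics/w3.png",f[:,:,::-1])
E
```

```text
15.4 [524.51866919 190.76725402 338.27971797] [-0.15928999 -0.54518002 -0.55853874]
```

View pics/w3.png

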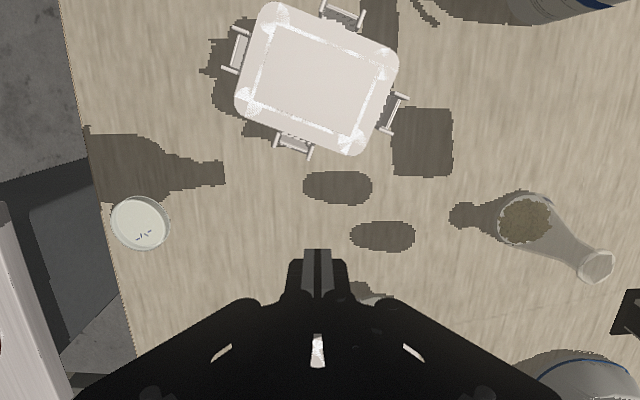

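All four edges stop at 230.9–231.0 mm, so the lid is level. In the last picture the lid is centred at about (317,78) inside its hooks, and the flask stands at (525,220).

```bash
python3 -c "
from cell import robot
print(robot.sign_off())"
```

```text
the job is handed in; nothing more can be done
None
```

I pressed the loose lid home on the left tub, the one with cream contents, and handed the job in at about 15.4 s of the 38 s allowed. I used shut fingers: first in the middle (12 N), then lightly near each of the four edges (7 to 12 N).

- **Seating:** All five presses stopped hard at a TCP height of 230.9–231.0 mm. That puts the lid top at about 57.9 mm, against the 57.5 mm expected when all four edges have clicked. The four edge heights agree within 0.1 mm, so the lid is level.
- **Surroundings:** The last wrist picture shows the lid inside its four hooks, the flask still standing and the arm clear of everything. The arm never went near the flask.
- **Not confirmed:** I didn't see each hook over its lug, because the lid hides the lugs from above. That all four clicked rests on the stop heights and the force drop during the press. No check failed or disagreed.

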